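# Shoot a test bar on knife rests

## Task

Lay the brass test bar across the two narrow rests in front of the inspection camera, square to them and centred on both, setting it down gently rather than dropping it, and let go of it. Then half-press the green key of the release box to its first click and keep it there for about a second so that the camera can focus, and after that press it fully to take the picture and release it. Do not take a picture before the bar is in place, and leave the other bars and the bottle and jar alone.

Things in the scene. Friction and masses are not known exactly. Their poses are not given: they have to be found in the camera images.
- brass_bar_center (a point): Brass-yellow square test bar, 120 x 18 x 18 mm, about 0.33 kg, lying on the bench at the start; this point is its very centre (9 mm above the bench at the start), x along its length
- brass_bar: The same brass bar; origin at the centre of its underside (9 mm below the bar's centre), x along its length. Grip it across its 18 mm width, at its middle.
- rest_mid (a point): Midway between the two rests of the inspection stand, level with their flat tops, 60 mm above the bench; x level from the rests towards the camera, y along the line through both rests, z up. Each rest is an upright steel blade, at y = +40 and -40 mm, 8 mm thick along y and 30 mm wide along x. The brass bar is to lie along y, its centre 9 mm above this point.
- stand: Inspection stand fixed to the bench, origin on the bench straight under the rests' middle, axes likewise. Aluminium T base 12 mm high; the blades' blue feet reach 24 mm above the bench. White camera facing the rests: 66 mm wide, its top 94 mm above the bench; lens front 118 mm, back 206 mm from the origin along x.
- key_top (a point): Centre of the top of the round green key, 28 mm diameter, on the release box; 62 mm above the bench when untouched. Pressed straight down: 5 mm of light travel (1 to 3 N) to the first click, where it stops firmly; above 9 N it yields again, 4 mm more (9 to 12 N) to the bottom. It springs back by itself. About 6 N is right for the half press.
- release_box: White box with a blue band, 90 x 75 x 42 mm, fixed to the bench, carrying the green key in the middle of its top; origin at the centre of its underside, z up.
- stage1 (a joint): Light first travel of the key in m: 0 released, 0.005 at the first click (stays there during the second travel).
- stage2 (a joint): Second travel of the key in m: 0 up to the first click, 0.004 fully pressed (picture taken).
- alu_bar_center (a point): Pale silvery aluminium square test bar, 120 x 18 x 18 mm, about 0.11 kg, lying on the bench at the start; this point is its very centre (9 mm above the bench at the start), x along its length. Leave alone.
- blue_bar_center (a point): Blue plastic square test bar, 120 x 18 x 18 mm, about 0.06 kg, lying on the bench at the start; this point is its very centre (9 mm above the bench at the start), x along its length. Leave alone.
- amber_bottle_center (a point): Amber glass bottle with black cap, 56 mm diameter, 102 mm tall; this point is on its axis 50 mm above its foot. Leave alone.
- white_jar_center (a point): White jar with red lid, 56 mm diameter, 63 mm tall; this point is on its axis 32 mm above its foot. Leave alone.
Things that resemble listed ones, but are neither listed nor needed, are in the scene too. Leave any turquoise look-alike of the release_box alone.

How it is judged:
By the outcome, as a careful person would: the job done as asked, in the order asked, and still so for the second after the job is handed in, with the robot touching nothing.
It also fails if it takes over 54 s, if anything falls off the work surface, if the arm or the gripper's body presses on something with over 40 N, if the wrist force passes 120 N, or if a joint passes its speed limit or range.

## Robot

A 7-joint arm with a two-finger parallel gripper is mounted at the origin on the work surface. World frame = base frame: x ahead of the robot, y to its left, z up, the work surface at z = 0. Lengths are in m, angles in rad, forces in N, time in s.
With the tool pointing down it reaches from about 0.425 to 0.875 m from the base axis. Payload 8.4 kg.
Tool frame: the origin (TCP) lies on the centre line of the jaws, within the pads' length; the fingertips stand 11 mm ahead of it and the grasp point (between the pads) lies 8 mm behind it; x points along the fingers, y is the direction in which the jaws open and shut, and the axes are right-handed (so a half turn about x gives the same grasp; the last joint's range is limited). The gripper opens to 85 mm and grips with 20 to 120 N. Pads are 22 mm wide; open, the fingers measure 114 mm over their backs; the gripper's body (76 mm by 85 mm) begins 54 mm behind the grasp point. The pads swing forward as they close: fully open they stand 13 mm farther back than shut.
Start: joints at [-1.233, 0.333, 0.04, 1.465, -0.013, 1.343, -0.059], TCP at [0.275, 0.589, 0.242] pointing down, gripper open.
Joint ranges: [-2.58, 2.58], [-0.38, 2.09], [-1.3, 1.39], [0.25, 2.4], [-1.5, 4.64], [0.08, 2.09], [-2.65, 2.65]. Speed limits (rad/s): [2.22, 2.22, 2.79, 2.79, 3.14, 3.14, 3.14].

## Interface

Orientations are given as a unit quaternion [x, y, z, w].
In Python, from station import telemetry, cams, robot gives the robot as it stands. The module is installed in compiled form; this text tells all that it offers.
- The arm moves only by the shell command python3 -m inch 'ROWS' [FORCE]. ROWS is JSON, a list that holds one entry, the list of rows, each a list of 7 numbers: the shift along the tool's x, y, z in cm, then the turn, a rotation vector about the tool's x, y, z in rad, then the gripper command: -1 is fully open, 1 is shut, values between are in proportion. In form: [[[dx, dy, dz, wx, wy, wz, gripper], ...]]. A call has 1 to 5 rows; each row shifts and turns the commanded pose from where the row before left it, along the tool's axes as they then stand; what a row does not reach is not made up. A row lasts 1/12 s, in which the tool goes at most 41.7 mm and 7.16 degrees, less where a joint would pass 70% of its speed; a pose out of reach is approached as far as the arm can. A call with a gripper value outside its range is refused whole. The fingers move at their own pace and stop on an object; FORCE is the grip in N (left out, the last holds). Time passes only in rows, so rows that do not move let the fingers close. It gives the time, the measured TCP pose, the force and the opening at its end, in the units of the state.
- telemetry.state(): the state, without advancing time (a new reading comes with each control period).
- cams.read_camera(name): name is "scene" or "top"; returns a dict with "pixels" (420x560x3 uint8, blue, green, red), "z_map" (420x560 float32, m along the optical axis (not along the pixel's ray), 0 where there is no reading), "camera_matrix" (3x3 intrinsics, pixels), "position" and "orientation" of the camera in the world. Camera axes: x right, y down, z forward; pixel columns grow to the right and rows downward; lengths in m; the calibration is good to about 2 mm. A picture is of the moment at which its call begins.
- robot.close_job(): hands the job in, once; it reports no verdict.
The state is a dict: "time_s": time; "joints": joint angles; "dq": joint speeds; "joint_torque": joint torques, N m; "position": TCP position; "tcp_rot": TCP orientation; "force": force on the tool from outside, world axes, zero at the start; "moment": the same for the moment, N m; "grip_width": finger opening in m.
Only numpy, scipy, OpenCV 4.12 (cv2) and the standard library are available. Lean on these libraries where they do the work, as an engineer would, in place of code of your own. Each camera call takes 0.05 s, during which the arm holds its last target.

## Working session

There is one attempt and no reset: what is moved stays moved. The work goes in short steps, Python scripts to look and compute and a shell command to move; the robot and the scene stay as the last step left them, time stands still between calls to the robot, and variables do not carry over. Pictures are saved under pics/ and viewed, and the job is handed in when it is done.

```bash
mkdir -p pics
cat > h.py <<'E'
import numpy as np, cv2, pickle
from scipy.spatial.transform import Rotation as R
from station import telemetry, cams, robot
def snap(n,tag):
    d=cams.read_camera(n); cv2.imwrite(f'pics/{tag}_{n}.png',d['pixels']); pickle.dump(d,open(f'pics/{tag}_{n}.pkl','wb')); return d
def load(n,tag): return pickle.load(open(f'pics/{tag}_{n}.pkl','rb'))
def rot(d):
    o=np.array(d['orientation']); return R.from_quat(o).as_matrix() if o.size==4 else o
def ray(d,u,v,z):
    K=d['camera_matrix']; r=rot(d)@np.linalg.inv(K)@np.array([u,v,1.]); p=np.array(d['position']); return p+r*(z-p[2])/r[2]
def cloud(d):
    K=d['camera_matrix']; Z=d['z_map']; v,u=np.mgrid[:Z.shape[0],:Z.shape[1]]
    c=np.stack([(u-K[0,2])/K[0,0]*Z,(v-K[1,2])/K[1,1]*Z,Z],-1)
    return c@rot(d).T+np.array(d['position'])
def proj(d,p):
    q=rot(d).T@(np.array(p)-d['position']); q=d['camera_matrix']@q; return q[:2]/q[2]
E
python3 - <<'E'
from h import *
for n in ('scene','top'):
    d=snap(n,'a'); print(n,d['position'],d['orientation'],d['camera_matrix'])
s=telemetry.state(); print(s)
E
```

```text
scene [ 1.17217825 -1.16382444  0.90452759] [ 0.85550304  0.21427514 -0.12602709 -0.45422228] [[478.57395156   0.         280.56344467]
 [  0.         478.57395156 210.77427188]
 [  0.           0.           1.        ]]
top [ 0.40964951 -0.0609305   1.19827507] [-0.70082156  0.71030975 -0.04589185  0.04693768] [[396.50459875   0.         279.10211866]
 [  0.         396.50459875 208.83415484]
 [  0.           0.           1.        ]]
{'time_s': 0.1, 'joints': array([-1.23317295,  0.3338088 ,  0.03986356,  1.46616485, -0.01341927,
        1.34329215, -0.0585157 ]), 'dq': array([-0.00122421, -0.00080189,  0.00053232, -0.00277418, -0.00081118,
        0.00045124,  0.00051733]), 'joint_torque': array([ 2.97843093e-03, -6.60019040e+01,  1.36916600e+00, -4.06480372e+01,
        1.68637448e-02,  9.08851594e-03,  5.91136313e-05]), 'position': array([0.27483745, 0.58861073, 0.24153918]), 'tcp_rot': array([ 0.15273384,  0.6903889 , -0.15371501,  0.6902226 ]), 'force': array([-0.33072145,  0.19451347,  0.3018357 ]), 'moment': array([-0.03433911,  0.0286897 ,  0.0020696 ]), 'grip_width': 0.085981300533739}
```

View pics/a_scene.png

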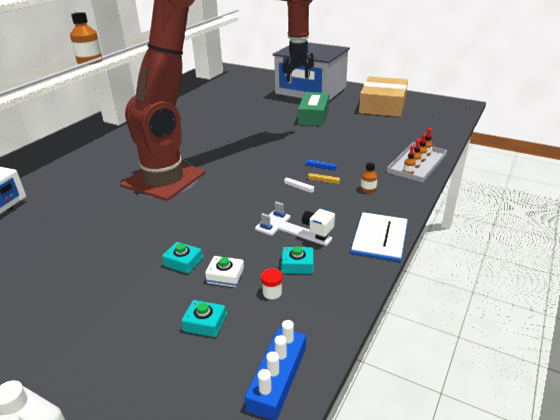

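View pics/a_top.png

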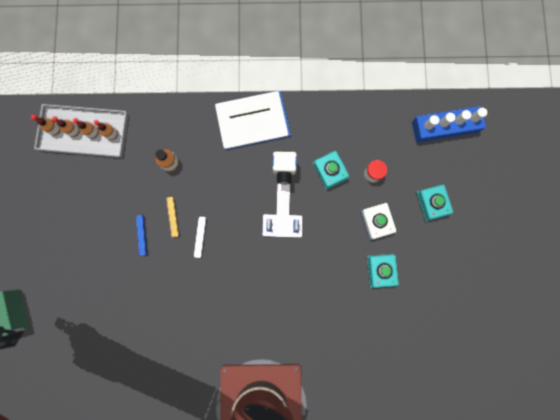

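The top view shows:
- **Bars:** blue at (142,235), brass-yellow at (173,217), silvery at (200,237).
- **Stand:** blades at (269,225) and (296,226), camera at (284,165).
- **Release boxes:** one white box at (380,221), and turquoise look-alikes at (332,170), (435,202) and (384,271).

The brass bar is the yellow one, and the release box is the white one.

```bash
python3 - <<'E'
from h import *
d=load('top','a'); im=d['pixels']; hsv=cv2.cvtColor(im,cv2.COLOR_BGR2HSV); C=cloud(d)
def comps(m,roi,zf=None,amin=15):
    u0,v0,u1,v1=roi; M=np.zeros(m.shape,np.uint8); M[v0:v1,u0:u1]=m[v0:v1,u0:u1]
    n,l,st,c=cv2.connectedComponentsWithStats(M)
    for i in range(1,n):
        if st[i,4]<amin: continue
        yx=np.argwhere(l==i); rect=cv2.minAreaRect(yx[:,::-1].astype(np.float32))
        yield i,c[i],st[i,4],rect,np.median(C[l==i],0),(l==i)
inr=lambda lo,hi: cv2.inRange(hsv,lo,hi)
def bar(name,m,roi):
  for i,c,a,r,p,_ in comps(m,roi,amin=100):
    b=cv2.boxPoints(r); P=np.array([ray(d,*q,.016)[:2] for q in b]); e=[P[1]-P[0],P[2]-P[1]]; e.sort(key=np.linalg.norm)
    print(name,c,a,'ctr',ray(d,*c,.016),'med',p,'L',np.linalg.norm(e[1]),'W',np.linalg.norm(e[0]),'yaw',np.degrees(np.arctan2(e[1][1],e[1][0])))
bar('brass',inr((10,100,90),(30,255,255)),(155,185,190,250))
bar('blue',inr((100,120,60),(130,255,255)),(125,205,158,265))
bar('alu',inr((0,0,120),(180,60,255)),(188,205,215,265))
for i,c,a,r,p,m in comps(inr((40,100,60),(75,255,255)),(300,140,470,290)):
  print('green',c,a,p,'ray62',ray(d,*c,.062))
# box white top
for i,c,a,r,p,m in comps(inr((0,0,120),(180,60,255)),(355,195,405,245),amin=100):
  print('box',c,a,r,p,ray(d,*r[0],.042))
# stand by height
Z=C[...,2]; 
for lo,hi,nm in((.05,.07,'blades'),(.08,.105,'cam')):
  for i,c,a,r,p,m in comps(((Z>lo)&(Z<hi)).astype(np.uint8),(255,140,310,245),amin=8):
    print(nm,c,a,p,'meanpt',C[m].mean(0),r)
for n,roi in(('bars',(120,180,220,270)),('stand',(250,140,310,245)),('box',(350,190,410,250))):
  u0,v0,u1,v1=roi; cv2.imwrite(f'pics/c_{n}.png',cv2.resize(im[v0:v1,u0:u1],None,fx=5,fy=5,interpolation=cv2.INTER_NEAREST))
E
python3 -c "
import cv2,numpy as np
a=[cv2.imread(f'pics/c_{n}.png') for n in('bars','stand','box')]
H=max(x.shape[0] for x in a);o=np.hstack([cv2.copyMakeBorder(x,0,H-x.shape[0],0,10,cv2.BORDER_CONSTANT) for x in a]);print(o.shape)
s=min(800/o.shape[1],600/o.shape[0]);cv2.imwrite('pics/crops.png',cv2.resize(o,None,fx=s,fy=s))"
```

```text
brass [172.33779264 216.69230769] 299 ctr [0.54644807 0.26054389 0.016     ] med [0.5452928  0.2602779  0.01715886] L 0.12112503471843093 W 0.022552222030965047 yaw -170.77280513127013
blue [140.94952681 234.92744479] 317 ctr [0.49295063 0.35305965 0.016     ] med [0.49259959 0.35262025 0.01692332] L 0.12127864213258704 W 0.023132708894591538 yaw -173.4791904232518
alu [199.16528926 236.73553719] 363 ctr [0.4852214  0.17919468 0.016     ] med [0.484561   0.17872604 0.01654984] L 0.12605316825528273 W 0.025987149087389187 yaw -6.626633604487636
green [332.70149254 166.34328358] 67 [ 0.68373336 -0.21985979  0.06189477] ray62 [ 0.68328423 -0.21901497  0.062     ]
green [439.43661972 200.26760563] 71 [ 0.57878692 -0.52524849  0.06178844] ray62 [ 0.57850727 -0.52488841  0.062     ]
green [381.37142857 219.62857143] 70 [ 0.52365995 -0.35363479  0.06203574] ray62 [ 0.52445691 -0.35419016  0.062     ]
green [386.09859155 270.94366197] 71 [ 0.37818884 -0.36093168  0.06124673] ray62 [ 0.37838377 -0.36069146  0.062     ]
box [378.46683673 220.42729592] 784 ((378.6598815917969, 220.42315673828125), (32.622562408447266, 28.50710105895996), 72.47443389892578) [ 0.52470847 -0.34928472  0.04127794] [ 0.52424767 -0.35130677  0.042     ]
blades [275.55555556 172.33333333] 9 [ 0.66881102 -0.05260798  0.06449614] meanpt [ 0.66738236 -0.05130124  0.06332075] ((275.5, 172.0), (6.363961219787598, 2.1213202476501465), 45.0)
blades [268.96666667 222.7       ] 30 [ 0.52065986 -0.03062158  0.06021305] meanpt [ 0.5201418  -0.03050389  0.06016333] ((269.0, 223.0), (10.0, 2.0), 90.0)
blades [296.06451613 224.29032258] 31 [ 0.51509201 -0.1084      0.05923326] meanpt [ 0.51455645 -0.10852978  0.05944566] ((296.0, 224.0), (10.0, 2.0), 90.0)
cam [284.45138889 164.44965278] 576 [ 0.6847457  -0.07634785  0.09239864] meanpt [ 0.6836326  -0.07725047  0.09150218] ((284.5, 166.5), (31.0, 23.0), 90.0)
(525, 1130, 3)
```

View pics/crops.png

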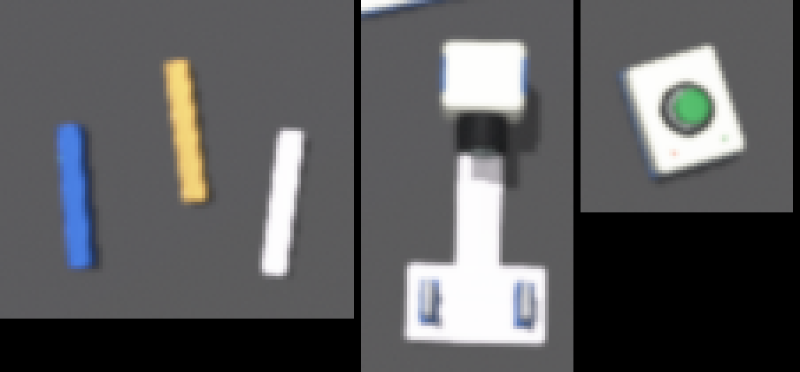

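Run:
```python
from h import *
d=load('scene','a'); im=d['pixels']; hsv=cv2.cvtColor(im,cv2.COLOR_BGR2HSV); C=cloud(d); Z=C[...,2]
def show(nm,m,roi,sel=None):
    u0,v0,u1,v1=roi; M=np.zeros(Z.shape,np.uint8); M[v0:v1,u0:u1]=m[v0:v1,u0:u1]
    n,l,st,c=cv2.connectedComponentsWithStats(M.astype(np.uint8))
    for i in range(1,n):
        if st[i,4]>12: print(nm,c[i],st[i,4],np.median(C[l==i],0),C[l==i].mean(0))
show('brass top',(cv2.inRange(hsv,(10,100,60),(30,255,255))>0)&(Z>.0165),(300,165,350,190))
show('blade top',(Z>.057)&(Z<.063),(250,195,300,235))
show('green',(cv2.inRange(hsv,(40,100,60),(75,255,255))>0)&(Z>.0595),(200,250,250,290))
for p in([.5465,.2605,.018],[.5206,-.0305,.06],[.515,-.1085,.06],[.5243,-.354,.062]): print(p,proj(d,p))
x0,y0,x1,y1=190,150,350,300
cv2.imwrite('pics/sc.png',cv2.resize(im[y0:y1,x0:x1],None,fx=4,fy=4,interpolation=cv2.INTER_NEAREST))
# wide top
t=load('top','a');r=R.from_quat(telemetry.state()['tcp_rot']).as_matrix();print(r.round(3))
# camera direction with stand: lens faces
```

```text
brass top [323.66019417 176.46601942] 103 [0.55193282 0.26062634 0.02013089] [0.56346373 0.23317175 0.037214  ]
blade top [277.64285714 202.92857143] 14 [ 0.51722212 -0.02894915  0.06015748] [ 0.51773441 -0.02832315  0.0598012 ]
blade top [265.85 215.4 ] 20 [ 0.52070188 -0.10901179  0.05938081] [ 0.51972595 -0.10805988  0.0597438 ]
green [223.38461538 260.05769231] 52 [ 0.52749876 -0.35413864  0.06323005] [ 0.52794116 -0.35408778  0.06316034]
[0.5465, 0.2605, 0.018] [322.39102061 176.6979152 ]
[0.5206, -0.0305, 0.06] [278.08048266 203.41440702]
[0.515, -0.1085, 0.06] [264.47052494 215.01458093]
[0.5243, -0.354, 0.062] [222.34910396 259.96947481]
[[-0.001  0.423  0.906]
 [-0.001  0.906 -0.423]
 [-1.    -0.001  0.   ]]
```

View pics/sc.png

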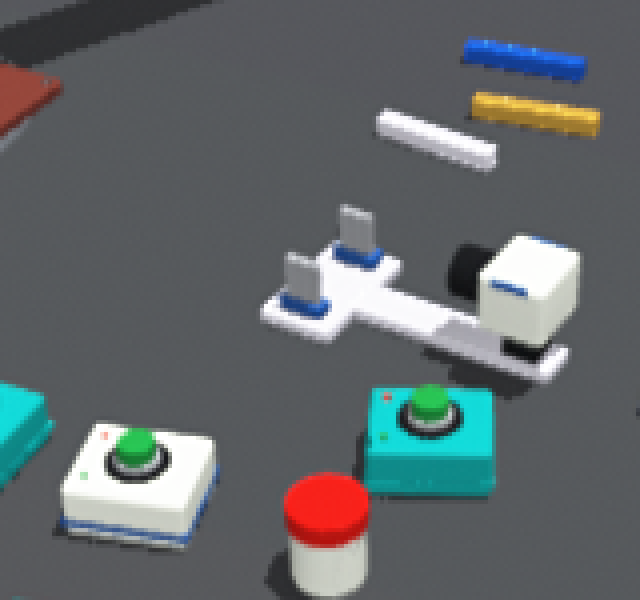

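The crops agree: the yellow bar is the middle one, between the blue and silvery bars. The white box with the blue band and green key is unique. Next I refine the stand yaw from its outline.

Run:
```python
from h import *
d=load('top','a'); im=cv2.resize(d['pixels'],None,fx=1,fy=1); g=cv2.cvtColor(im,cv2.COLOR_BGR2GRAY).astype(float)
# T base white pixels: stem + crossbar
def edge_line(pts):
    vx,vy,x,y=cv2.fitLine(np.array(pts,np.float32),cv2.DIST_HUBER,0,.01,.01).ravel(); return np.array([vx,vy]),np.array([x,y])
def cross(arr,th):  # subpixel crossings
    s=arr-th; return [i+s[i]/(s[i]-s[i+1]) for i in range(len(s)-1) if s[i]*s[i+1]<0]
print(g[228,255:310].astype(int)); print(g[200,270:300].astype(int)); print(g[210:240,282].astype(int))
th=150
def world(P,z): return np.array([ray(d,*p,z)[:2] for p in P])
L=[];Rr=[]
for v in range(190,212):
    c=cross(g[v,268:300],th)
    if len(c)>=2: L.append((c[0]+268,v));Rr.append((c[-1]+268,v))
for nm,P in(('stemL',L),('stemR',Rr)):
    W=world(P,.012); v,p=edge_line(W); v=v*np.sign(v[0]); print(nm,len(P),np.degrees(np.arctan2(v[1],v[0])),p)
L=[];Rr=[]
for v in range(217,234):
    c=cross(g[v,255:312],th)
    if len(c)>=2: L.append((c[0]+255,v));Rr.append((c[-1]+255,v))
for nm,P in(('barL',L),('barR',Rr)):
    W=world(P,.012); v,p=edge_line(W); v=v*np.sign(v[0]); print(nm,len(P),np.degrees(np.arctan2(v[1],v[0])),p)
B=[]
for u in list(range(266,300)):
    c=cross(g[228:245,u],th)
    if c: B.append((u,c[-1]+228))
W=world(B,.012); v,p=edge_line(W); v=v*np.sign(v[1]); print('bottom',len(B),np.degrees(np.arctan2(v[1],v[0]))-90,p)
T=[]
for u in list(range(266,276))+list(range(291,299)):
    c=cross(g[208:222,u],th)
    if c: T.append((u,c[0]+208))
W=world(T,.012); v,p=edge_line(W); v=v*np.sign(v[1]); print('top',len(T),np.degrees(np.arctan2(v[1],v[0]))-90,p)
# brass bar refined
h=cv2.cvtColor(im,cv2.COLOR_BGR2HSV); s=im[...,2].astype(float)-im[...,0]
L=[];Rr=[]
for v in range(201,234):
    c=cross(s[v,158:190],60)
    if len(c)>=2: L.append((c[0]+158,v));Rr.append((c[-1]+158,v))
for nm,P in(('brL',L),('brR',Rr)):
    W=world(P,.016); v,p=edge_line(W); v=v*np.sign(v[0]); print(nm,len(P),np.degrees(np.arctan2(v[1],v[0])),p)
```

```text
[ 93  92  92  92  92  92  99 148 231 251 242 181 157 171 150 106 134 221
 251 253 253 253 253 253 253 253 253 253 253 253 253 253 253 253 253 253
 252 240 179 152 181 200 178 144 181 228 225 146  95  92  91  92  92  91
  92]
[ 92  92  91  93  92  94 134 222 251 253 253 253 253 253 252 252 252 251
 239 176 111  92  92  92  92  92  92  92  92  92]
[253 253 253 253 253 254 253 253 253 253 253 253 253 253 253 253 253 253
 253 253 253 253 253 253 253 250 213 125  92  92]
stemL 22 -1.5211244 [ 0.5920092  -0.05163021]
stemR 22 -3.459251 [ 0.5813765  -0.09104031]
barL 16 -1.9316416 [ 0.5181782  -0.00834952]
barR 16 -1.5665355 [ 0.5177703  -0.12824278]
bottom 34 -2.5242462 [ 0.48281336 -0.06418061]
top 18 -2.351059 [ 0.550804  -0.0639151]
brL 33 9.127685 [0.5388116  0.27105656]
brR 33 8.953928 [0.5433404  0.24987149]
```

```bash
cat > togo.py <<'E'
import sys
from h import *
x,y,z,yaw=map(float,sys.argv[1:5]); s=telemetry.state(); r=R.from_quat(s['tcp_rot'])
a=np.radians(yaw); ty=np.array([np.cos(a),np.sin(a),0]); tx=np.array([0,0,-1.]); T=R.from_matrix(np.stack([tx,ty,np.cross(tx,ty)],1))
print('t',round(s['time_s'],2),'pos',s['position'].round(4),'F',s['force'].round(2),'grip',round(s['grip_width'],4))
g=np.array([x,y,z])-s['position']
print('shift cm now-frame',(r.inv().apply(g)*100).round(2),' target-frame',(T.inv().apply(g)*100).round(2))
print('rotvec',(r.inv()*T).as_rotvec().round(4),'joints',s['joints'].round(2))
E
python3 togo.py 0.547 0.2625 0.12 99.1
```

```text
t 0.1 pos [0.2748 0.5886 0.2415] F [-0.33  0.19  0.3 ] grip 0.086
shift cm now-frame [ 12.18 -18.02  38.46]  target-frame [ 12.15 -36.51  21.72]
rotvec [-5.957e-01 -3.000e-04  1.400e-03] joints [-1.23  0.33  0.04  1.47 -0.01  1.34 -0.06]
```

```bash
python3 -m inch '[[[0,-1.2,2.56,0,0,0,-0.2],[0,-1.2,2.56,0,0,0,-0.2],[0,-1.2,2.56,0,0,0,-0.2],[0,-1.2,2.56,0,0,0,-0.2],[0,-1.2,2.56,0,0,0,-0.2]]]'
python3 -m inch '[[[0,-1.2,2.56,0,0,0,-0.2],[0,-1.2,2.56,0,0,0,-0.2],[0,-1.2,2.56,0,0,0,-0.2],[0,-1.2,2.56,0,0,0,-0.2],[0,-1.2,2.56,0,0,0,-0.2]]]'
python3 -m inch '[[[0,-1.2,2.56,0,0,0,-0.2],[0,-1.2,2.56,0,0,0,-0.2],[0,-1.2,2.56,0,0,0,-0.2],[0,-1.2,2.56,0,0,0,-0.2],[0,-1.2,2.56,0,0,0,-0.2]]]'
python3 -m inch '[[[0,0,0,-0.119,0,0,-0.2],[0,0,0,-0.119,0,0,-0.2],[0,0,0,-0.119,0,0,-0.2],[0,0,0,-0.119,0,0,-0.2],[0,0,0,-0.119,0,0,-0.2]]]'
python3 togo.py 0.547 0.2625 0.015 99.1
```

```text
time_s: 0.52
position: [0.3662, 0.4791, 0.2419]
tcp_rot: [0.153, 0.69, -0.153, 0.69]
force: [1.2, 0.8, 1.2]
grip_width: 0.0514
time_s: 0.93
position: [0.4567, 0.3706, 0.242]
tcp_rot: [0.153, 0.69, -0.153, 0.69]
force: [-0.3, 0.6, -0.9]
grip_width: 0.0513
time_s: 1.35
position: [0.5473, 0.2621, 0.242]
tcp_rot: [0.153, 0.69, -0.153, 0.69]
force: [0.4, 0.6, 0.7]
grip_width: 0.0509
time_s: 1.77
position: [0.5466, 0.2632, 0.2418]
tcp_rot: [-0.058, 0.705, 0.058, 0.704]
force: [0.3, -0.7, -0.4]
grip_width: 0.051
t 1.77 pos [0.5466 0.2632 0.2418] F [ 0.28 -0.7  -0.35] grip 0.051
shift cm now-frame [22.68 -0.07  0.05]  target-frame [22.68 -0.08  0.03]
rotvec [ 0.0051 -0.0009  0.0004] joints [-0.69  0.25  0.21  1.58 -0.05  1.32  1.25]
```

```bash
python3 -m inch '[[[3.5,0,0,0,0,0,-0.2],[3.5,0,0,0,0,0,-0.2],[3.5,0,0,0,0,0,-0.2],[3.5,0,0,0,0,0,-0.2],[2.5,0,0,0,0,0,-0.2]]]'
python3 togo.py 0.547 0.2625 0.015 99.1
python3 - <<'E'
from h import *
d=snap('scene','b');cv2.imwrite('pics/b_crop.png',cv2.resize(d['pixels'][100:220,260:400],None,fx=5,fy=5))
E
```

```text
time_s: 2.18
position: [0.5452, 0.2626, 0.0738]
tcp_rot: [-0.056, 0.706, 0.055, 0.704]
force: [-0.7, 0.5, -0.2]
grip_width: 0.0507
t 2.18 pos [0.5452 0.2626 0.0738] F [-0.66  0.46 -0.2 ] grip 0.0507
shift cm now-frame [ 5.88 -0.03  0.19]  target-frame [ 5.88 -0.04  0.18]
rotvec [-0.0006 -0.0032  0.0013] joints [-0.68  0.39  0.19  1.77 -0.08  1.    1.27]
```

View pics/b_crop.png

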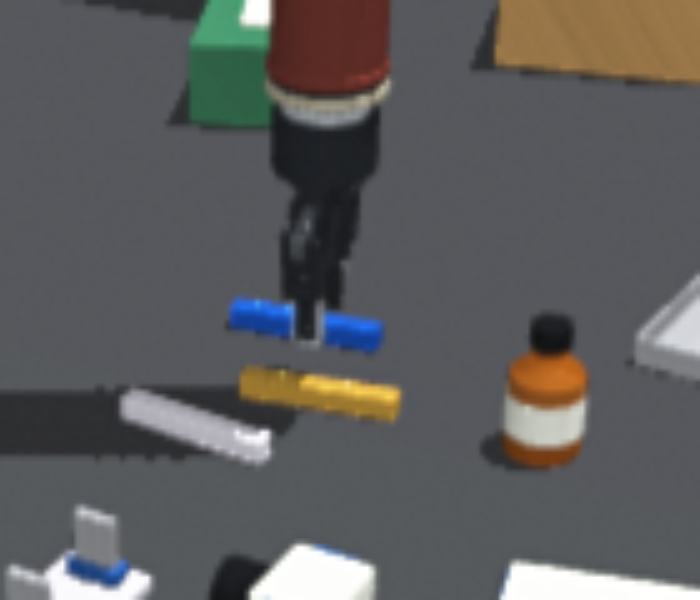

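The crop shows the gripper straight above the brass bar (crop 320,395), well clear of the blue and silvery bars. Descending to grip.

```bash
python3 -m inch '[[[2,0,0.1,0,0,0,-0.2],[2,0,0,0,0,0,-0.2],[1.2,0,0,0,0,0,-0.2],[0.6,0,0,0,0,0,-0.2],[0,0,0,0,0,0,-0.2]]]' 50
python3 togo.py 0.547 0.2625 0.015 99.1
```

```text
time_s: 2.65
position: [0.5472, 0.2633, 0.0186]
tcp_rot: [-0.056, 0.705, 0.056, 0.704]
force: [-1.0, 0.1, -0.5]
grip_width: 0.051
t 2.65 pos [0.5472 0.2633 0.0186] F [-0.99  0.08 -0.53] grip 0.051
shift cm now-frame [ 0.36 -0.07 -0.03]  target-frame [ 0.36 -0.07 -0.03]
rotvec [-0.0006 -0.0017  0.0007] joints [-0.67  0.46  0.18  1.8  -0.1   0.9   1.29]
```

```bash
python3 -m inch '[[[0.3,-0.05,0,0,0,0,-0.2],[0,0,0,0,0,0,0.4],[0,0,0,0,0,0,0.8],[0,0,0,0,0,0,1],[0,0,0,0,0,0,1]]]' 60
python3 -m inch '[[[0,0,0,0,0,0,1],[0,0,0,0,0,0,1],[0,0,0,0,0,0,1]]]'
```

```text
time_s: 3.07
position: [0.5484, 0.2634, 0.0175]
tcp_rot: [-0.056, 0.704, 0.056, 0.705]
force: [-0.7, -0.7, 6.3]
grip_width: 0.0163
time_s: 3.32
position: [0.5484, 0.2634, 0.0175]
tcp_rot: [-0.056, 0.704, 0.056, 0.705]
force: [-1.7, -1.5, 5.4]
grip_width: 0.0163
```

```bash
python3 -m inch '[[[-0.5,0,0,0,0,0,1],[-1,0,0,0,0,0,1],[-2,0,0,0,0,0,1],[-3,0,0,0,0,0,1],[-3,0,0,0,0,0,1]]]'
python3 -m inch '[[[-3,0,0,0,0,0,1],[-3,0,0,0,0,0,1],[-0.5,0,0,0,0,0,1],[0,0,0,0,0,0,1]]]'
python3 - <<'E'
from h import *
print(telemetry.state()['grip_width'])
d=snap('scene','c');cv2.imwrite('pics/c_crop.png',cv2.resize(d['pixels'][70:210,260:400],None,fx=4,fy=4))
d=snap('top','c');cv2.imwrite('pics/c_crop2.png',cv2.resize(d['pixels'][170:270,110:230],None,fx=5,fy=5))
E
```

```text
time_s: 3.73
position: [0.5471, 0.2625, 0.1122]
tcp_rot: [-0.056, 0.706, 0.055, 0.704]
force: [1.1, 0.2, -2.1]
grip_width: 0.0163
time_s: 4.07
position: [0.549, 0.2636, 0.1794]
tcp_rot: [-0.055, 0.703, 0.057, 0.706]
force: [0.2, -0.3, -3.4]
grip_width: 0.0162
0.01622061137903094
```

View pics/c_crop.png

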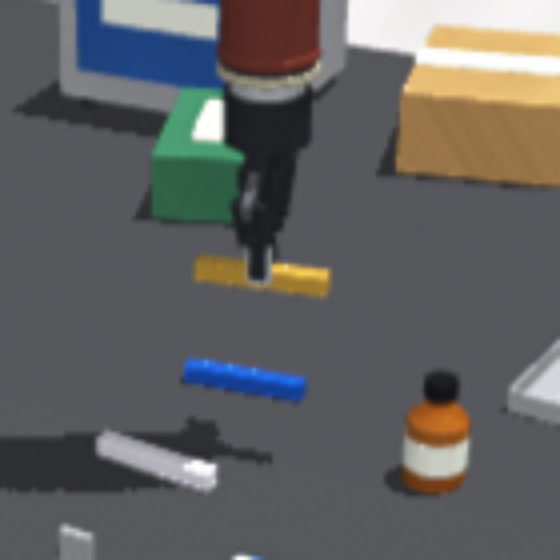

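View pics/c_crop2.png

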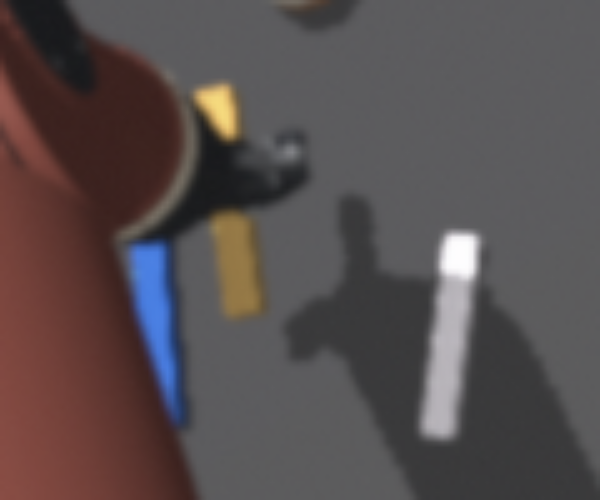

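The bar is held level, gripped near its middle (scene crop 262,275), with a vertical load of about 3.4 N. Moving on to the stand.

```bash
python3 togo.py 0.5175 -0.069 0.18 -2.3
```

```text
t 4.17 pos [0.5472 0.2628 0.1755] F [ 0.2  -0.71 -3.26] grip 0.0162
shift cm now-frame [ -0.43 -32.3   -8.16]  target-frame [-0.45 -1.63 33.27]
rotvec [ 1.7692e+00 -5.0000e-04  1.3000e-03] joints [-0.69  0.29  0.2   1.67 -0.06  1.19  1.26]
```

```bash
python3 -m inch '[[[-0.1,-1.5,-0.4,0,0,0,1],[-0.1,-2.2,-0.55,0,0,0,1],[-0.1,-2.2,-0.55,0,0,0,1],[-0.1,-2.2,-0.55,0,0,0,1],[0,-2.2,-0.55,0,0,0,1]]]'
python3 -m inch '[[[0,-2.2,-0.55,0,0,0,1],[0,-2.2,-0.55,0,0,0,1],[0,-2.2,-0.55,0,0,0,1],[0,-2.2,-0.55,0,0,0,1],[0,-2.2,-0.55,0,0,0,1]]]'
python3 -m inch '[[[0,-2.2,-0.55,0,0,0,1],[0,-2.2,-0.55,0,0,0,1],[0,-2.2,-0.55,0,0,0,1],[0,-2.2,-0.55,0,0,0,1],[0,-2.2,-0.6,0,0,0,1]]]'
python3 -m inch '[[[0,0,0,0.08,0,0,1],[0,0,0,0.118,0,0,1],[0,0,0,0.118,0,0,1],[0,0,0,0.118,0,0,1],[0,0,0,0.118,0,0,1]]]'
python3 -m inch '[[[0,0,0,0.118,0,0,1],[0,0,0,0.118,0,0,1],[0,0,0,0.118,0,0,1],[0,0,0,0.118,0,0,1],[0,0,0,0.118,0,0,1]]]'
python3 -m inch '[[[0,0,0,0.118,0,0,1],[0,0,0,0.118,0,0,1],[0,0,0,0.118,0,0,1],[0,0,0,0.118,0,0,1],[0,0,0,0.118,0,0,1]]]'
python3 -m inch '[[[0,0,0,0.04,0,0,1],[0,0,0,0,0,0,1],[0,0,0,0,0,0,1]]]'
python3 togo.py 0.5175 -0.069 0.1 -2.3
```

```text
time_s: 4.58
position: [0.5371, 0.1552, 0.1785]
tcp_rot: [-0.056, 0.706, 0.055, 0.704]
force: [0.4, 0.1, -3.4]
grip_width: 0.0164
time_s: 5.0
position: [0.527, 0.0425, 0.1784]
tcp_rot: [-0.056, 0.706, 0.055, 0.704]
force: [0.1, -0.3, -2.6]
grip_width: 0.0164
time_s: 5.42
position: [0.5166, -0.0703, 0.1785]
tcp_rot: [-0.056, 0.706, 0.056, 0.704]
force: [0.2, 0.2, -2.1]
grip_width: 0.0159
time_s: 5.83
position: [0.5168, -0.0693, 0.1785]
tcp_rot: [0.14, 0.694, -0.141, 0.692]
force: [-0.5, -1.0, -3.0]
grip_width: 0.0158
time_s: 6.25
position: [0.5168, -0.0692, 0.1785]
tcp_rot: [0.335, 0.623, -0.337, 0.621]
force: [0.7, 0.2, -1.9]
grip_width: 0.0163
time_s: 6.67
position: [0.5168, -0.0692, 0.1786]
tcp_rot: [-0.501, -0.498, 0.503, -0.497]
force: [0.1, 0.7, -3.2]
grip_width: 0.0164
time_s: 6.92
position: [0.5172, -0.069, 0.1791]
tcp_rot: [-0.51, -0.49, 0.511, -0.489]
force: [-0.5, 0.3, -2.8]
grip_width: 0.0165
t 6.92 pos [ 0.5172 -0.069   0.1791] F [-0.52  0.26 -2.77] grip 0.0165
shift cm now-frame [ 7.9   0.05 -0.01]  target-frame [ 7.91  0.03 -0.  ]
rotvec [-0.0013  0.0005  0.0024] joints [-0.45  0.12  0.54  1.88 -0.07  1.16  0.07]
```

Down to about 20 mm above the rests, then measure the bar against them in both views.

```bash
python3 -m inch '[[[2,0,0,0,0,0,1],[2.5,0,0,0,0,0,1],[2,0,0,0,0,0,1],[1,0,0,0,0,0,1],[0,0,0,0,0,0,1]]]'
python3 togo.py 0.5175 -0.069 0.0775 -2.3
python3 - <<'E'
from h import *
d=snap('scene','d');cv2.imwrite('pics/d_crop.png',cv2.resize(d['pixels'][160:250,230:350],None,fx=6,fy=6))
d=snap('top','d');cv2.imwrite('pics/d_crop2.png',cv2.resize(d['pixels'][150:250,230:340],None,fx=6,fy=6))
print(telemetry.state()['position'])
E
```

```text
time_s: 7.33
position: [0.5163, -0.0688, 0.1028]
tcp_rot: [-0.509, -0.49, 0.512, -0.488]
force: [-0.3, 0.1, -2.7]
grip_width: 0.0162
t 7.33 pos [ 0.5163 -0.0688  0.1028] F [-0.3   0.13 -2.66] grip 0.0162
shift cm now-frame [2.53 0.14 0.01]  target-frame [2.53 0.12 0.01]
rotvec [-0.0018  0.0009  0.0048] joints [-0.43  0.21  0.53  1.96 -0.13  1.01  0.12]
[ 0.51827117 -0.06899526  0.10562872]
```

View pics/d_crop.png

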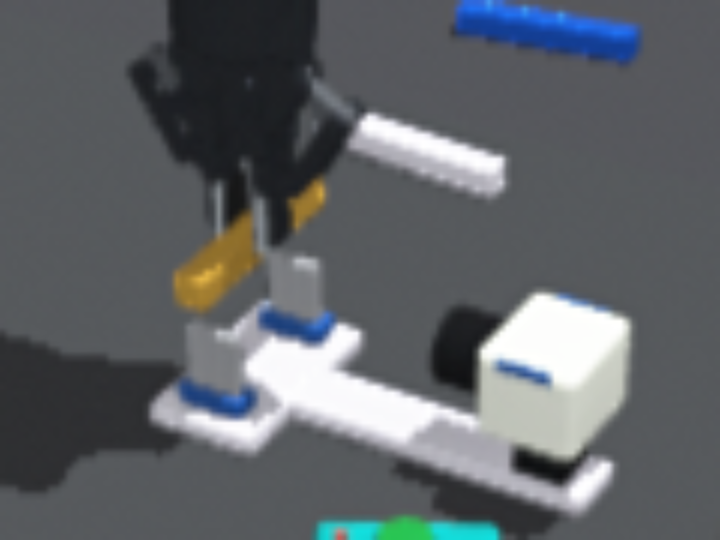

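View pics/d_crop2.png

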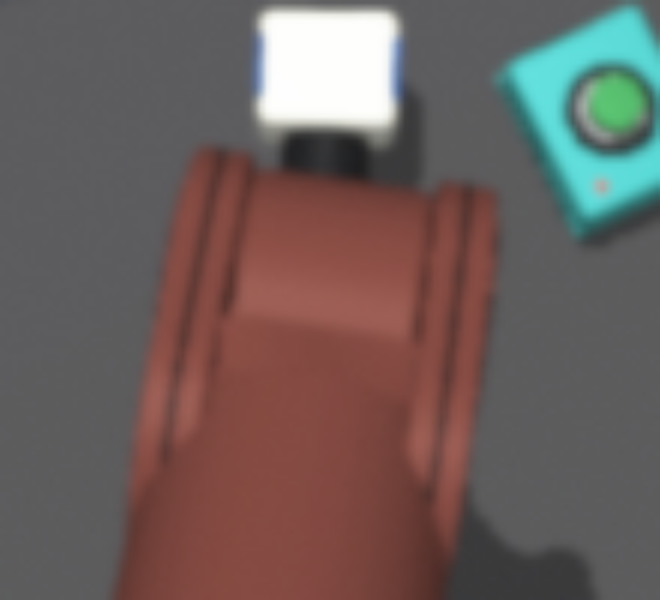

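```bash
cat > barfit.py <<'E'
from h import *
import itertools
def fit(d,ctr,yaw,roi,nm=''):
    # ctr = assumed bar centre; compares mask extents with box corners along/across image axis
    im=d['pixels']; h=cv2.cvtColor(im,cv2.COLOR_BGR2HSV); m=cv2.inRange(h,(12,110,60),(30,255,255))
    u0,v0,u1,v1=roi; M=np.zeros_like(m); M[v0:v1,u0:u1]=m[v0:v1,u0:u1]
    a=np.radians(yaw); ax=np.array([np.cos(a),np.sin(a),0]); pe=np.array([-np.sin(a),np.cos(a),0])
    ctr=np.array(ctr); co=np.array([proj(d,ctr+s*.06*ax+t*.009*pe+q*np.array([0,0,.009])) for s,t,q in itertools.product((-1,1),repeat=3)])
    e=proj(d,ctr+.06*ax)-proj(d,ctr-.06*ax); L=np.linalg.norm(e); e/=L; n=np.array([-e[1],e[0]])
    P=np.argwhere(M>0)[:,::-1].astype(float)
    c0=proj(d,ctr)
    for k,w in(('along',e),('across',n)):
        s=(P-c0)@w; q=(co-c0)@w; print(nm,k,'mask',s.min().round(2)-.3,s.max().round(2)+.3,'pred',q.min().round(2),q.max().round(2))
    print(nm,'px per m along',L/.12,'c0',c0.round(1),'n',len(P))
E
python3 - <<'E'
from barfit import *
d=load('scene','d'); fit(d,[.5178,-.069,.105-.0175+.009],87.7,(240,175,300,225))
import numpy as np
# near-end face via depth
C=cloud(d); h=cv2.cvtColor(d['pixels'],cv2.COLOR_BGR2HSV); m=cv2.inRange(h,(12,110,60),(30,255,255))>0
m[:175]=0;m[225:]=0;m[:,:240]=0;m[:,300:]=0
P=C[m]; print(np.percentile(P,[1,5,50,95,99],axis=0).round(4))
E
```

```text
along mask -15.74 15.430000000000001 pred -16.67 15.95
 across mask -4.319999999999999 4.29 pred -4.15 4.14
 px per m along 224.40247123385396 c0 [271.1 199.4] n 151
[[ 0.4559 -0.1304  0.0013]
 [ 0.5078 -0.1281  0.0873]
 [ 0.5224 -0.097   0.1014]
 [ 0.5297 -0.0148  0.1077]
 [ 0.5384 -0.0047  0.1193]]
```

The bar agrees with its predicted centre to about 1 mm. Lowering slowly to contact.

```bash
python3 -m inch '[[[0.8,0,0,0,0,0,1],[0.7,0,0,0,0,0,1],[0.4,0,0,0,0,0,1],[0.2,0,0,0,0,0,1],[0,0,0,0,0,0,1]]]'
python3 -m inch '[[[0,0,0,0,0,0,1],[0,0,0,0,0,0,1]]]'
python3 togo.py 0.5175 -0.069 0.0775 -2.3
```

```text
time_s: 7.85
position: [0.5179, -0.0687, 0.0839]
tcp_rot: [-0.51, -0.489, 0.511, -0.489]
force: [0.8, 0.2, -2.2]
grip_width: 0.016
time_s: 8.02
position: [0.5184, -0.0688, 0.0846]
tcp_rot: [0.511, 0.489, -0.511, 0.489]
force: [-0.4, -0.7, -2.6]
grip_width: 0.0162
t 8.02 pos [ 0.5184 -0.0688  0.0846] F [-0.44 -0.67 -2.61] grip 0.0162
shift cm now-frame [ 0.71 -0.09  0.02]  target-frame [ 0.71 -0.09  0.02]
rotvec [-0.0029  0.     -0.0004] joints [-0.42  0.24  0.53  1.97 -0.15  0.96  0.13]
```

```bash
python3 -m inch '[[[0.15,-0.05,0,0,0,0,1],[0.15,0,0,0,0,0,1],[0.1,0,0,0,0,0,1],[0.1,0,0,0,0,0,1],[0,0,0,0,0,0,1]]]'
python3 -m inch '[[[0.05,0,0,0,0,0,1],[0.05,0,0,0,0,0,1],[0,0,0,0,0,0,1],[0,0,0,0,0,0,1]]]'
python3 togo.py 0.5175 -0.069 0.0775 -2.3
```

```text
time_s: 8.43
position: [0.5176, -0.0687, 0.0791]
tcp_rot: [-0.511, -0.489, 0.511, -0.489]
force: [-0.7, -0.5, -2.7]
grip_width: 0.0163
time_s: 8.77
position: [0.5177, -0.0687, 0.0783]
tcp_rot: [-0.511, -0.489, 0.511, -0.489]
force: [0.1, -0.2, -2.3]
grip_width: 0.0167
t 8.77 pos [ 0.5177 -0.0687  0.0783] F [ 0.14 -0.18 -2.27] grip 0.0167
shift cm now-frame [ 0.08 -0.02  0.03]  target-frame [ 0.08 -0.02  0.03]
rotvec [-0.003  0.     0.   ] joints [-0.42  0.25  0.53  1.98 -0.15  0.95  0.14]
```

```bash
python3 -m inch '[[[0.05,0,0,0,0,0,1],[0.03,0,0,0,0,0,1],[0,0,0,0,0,0,1],[0,0,0,0,0,0,1]]]'
python3 -m inch '[[[0.05,0,0,0,0,0,1],[0,0,0,0,0,0,1],[0,0,0,0,0,0,1]]]'
python3 togo.py 0.5175 -0.069 0.0775 -2.3
```

```text
time_s: 9.1
position: [0.5177, -0.0688, 0.0775]
tcp_rot: [-0.511, -0.489, 0.511, -0.489]
force: [0.8, -0.5, -3.0]
grip_width: 0.0166
time_s: 9.35
position: [0.5178, -0.0688, 0.0774]
tcp_rot: [0.511, 0.489, -0.511, 0.489]
force: [-3.6, 0.3, 4.4]
grip_width: 0.0163
t 9.35 pos [ 0.5178 -0.0688  0.0774] F [-3.58  0.33  4.43] grip 0.0163
shift cm now-frame [-0.01 -0.03  0.03]  target-frame [-0.01 -0.03  0.03]
rotvec [-0.003  -0.0002 -0.0001] joints [-0.42  0.25  0.53  1.98 -0.15  0.95  0.14]
```

Contact is made: Fz went from -3 to +4.4 N at the expected height. Opening gently and rising.

```bash
python3 -m inch '[[[0,0,0,0,0,0,0.6],[0,0,0,0,0,0,0.5],[0,0,0,0,0,0,0.3],[0,0,0,0,0,0,0],[0,0,0,0,0,0,0]]]'
python3 -m inch '[[[-0.5,0,0,0,0,0,0],[-1,0,0,0,0,0,0],[-2,0,0,0,0,0,0],[-2.5,0,0,0,0,0,0],[-2.5,0,0,0,0,0,0]]]'
python3 togo.py 0.5243 -0.3542 0.14 -2.3
```

```text
time_s: 9.77
position: [0.5178, -0.0687, 0.077]
tcp_rot: [0.511, 0.489, -0.511, 0.489]
force: [-0.4, 0.6, -0.4]
grip_width: 0.0425
time_s: 10.18
position: [0.5175, -0.069, 0.1637]
tcp_rot: [-0.511, -0.489, 0.511, -0.489]
force: [0.6, 0.6, 0.6]
grip_width: 0.0426
t 10.18 pos [ 0.5175 -0.069   0.1637] F [0.57 0.59 0.56] grip 0.0426
shift cm now-frame [ 2.38  1.92 28.46]  target-frame [ 2.37  1.83 28.47]
rotvec [-0.0033  0.0004  0.0003] joints [-0.45  0.14  0.54  1.9  -0.08  1.13  0.08]
```

```bash
python3 -m inch '[[[0,0.1,1.5,0,0,0,0],[0,0.2,2.8,0,0,0,0.5],[0,0.2,2.8,0,0,0,1],[0,0.2,2.8,0,0,0,1],[0,0.2,2.8,0,0,0,1]]]' 40
python3 -m inch '[[[0,0.2,2.8,0,0,0,1],[0,0.2,2.8,0,0,0,1],[0,0.2,2.8,0,0,0,1],[0,0.2,2.8,0,0,0,1],[0,0.2,2.8,0,0,0,1]]]'
python3 -m inch '[[[0,0,1.7,0,0,0,1],[0,0,0,0,0,0,1],[0,0,0,0,0,0,1]]]'
python3 togo.py 0.5247 -0.3540 0.085 -2.3
python3 - <<'E'
from barfit import *
d=snap('scene','e');cv2.imwrite('pics/e_crop.png',cv2.resize(d['pixels'][150:300,200:350],None,fx=4,fy=4))
fit(d,[.5175,-.069,.069],87.7,(240,185,300,235),'scene')
d=snap('top','e');cv2.imwrite('pics/e_crop2.png',cv2.resize(d['pixels'][150:250,230:340],None,fx=6,fy=6))
fit(d,[.5175,-.069,.069],87.7,(240,205,310,245),'top')
E
```

```text
time_s: 10.6
position: [0.5214, -0.1973, 0.1633]
tcp_rot: [0.511, 0.489, -0.51, 0.49]
force: [-0.0, 0.1, 0.2]
grip_width: 0.0002
time_s: 11.02
position: [0.5254, -0.3377, 0.1631]
tcp_rot: [0.511, 0.489, -0.51, 0.489]
force: [0.2, 0.4, -0.4]
grip_width: -0.0004
time_s: 11.27
position: [0.5241, -0.3543, 0.1627]
tcp_rot: [-0.511, -0.488, 0.511, -0.489]
force: [0.5, 0.4, -0.1]
grip_width: -0.0002
t 11.27 pos [ 0.5241 -0.3543  0.1627] F [ 0.49  0.37 -0.06] grip -0.0002
shift cm now-frame [ 7.77  0.06 -0.04]  target-frame [ 7.77  0.06 -0.03]
rotvec [-0.005   0.0006 -0.    ] joints [ 0.    0.41  0.67  1.64 -0.27  1.19  0.69]
scene along mask -14.950000000000001 16.2 pred -16.6 15.89
scene across mask -4.34 4.0200000000000005 pred -4.1 4.09
scene px per m along 224.3097074586768 c0 [271.3 206.7] n 226
top along mask -21.02 21.68 pred -21.19 21.16
top across mask -3.4899999999999998 2.98 pred -3.41 3.46
top px per m along 349.766917755223 c0 [282.4 223.1] n 201
```

View pics/e_crop.png

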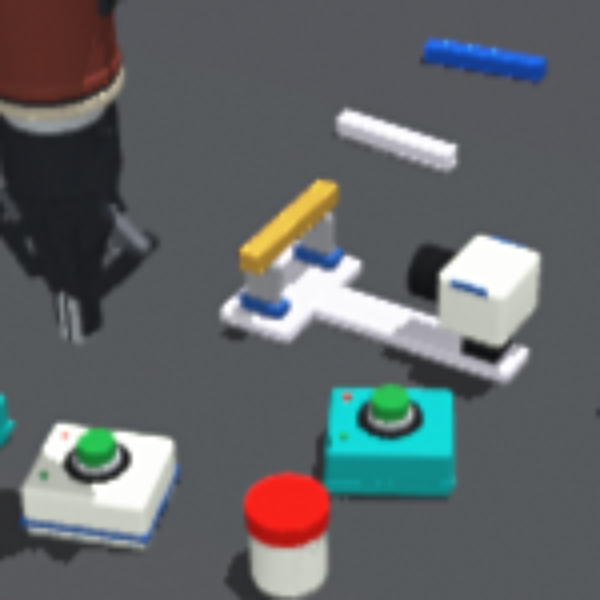

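View pics/e_crop2.png

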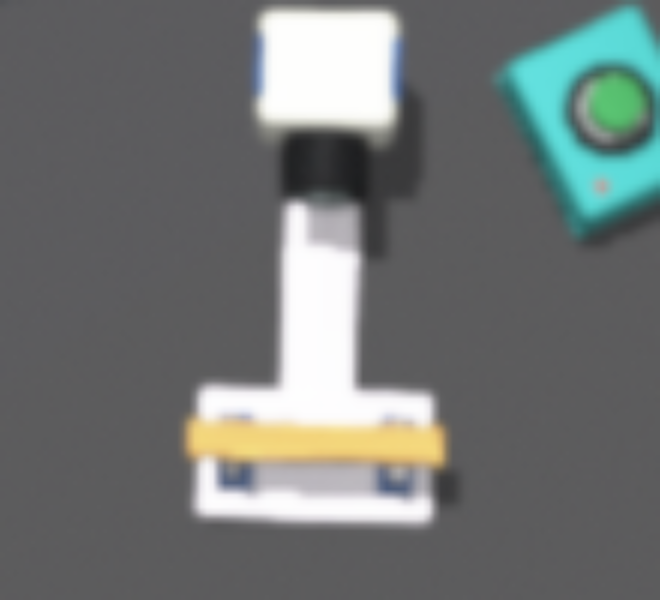

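The bar lies on both rests (top crop, 186-445 by about 442). I'll check the centring on the blades more closely before pressing.

Run:
```python
from h import *
a=load('top','a'); e=load('top','e')
h=cv2.cvtColor(e['pixels'],cv2.COLOR_BGR2HSV); s=(e['pixels'][...,2].astype(float)-e['pixels'][...,0]); 
ys=[]
for u in range(264,303,3):
    col=s[212:240,u]; i=np.where(col>60)[0]; 
    c=lambda k,l:(k+ (60-col[k])/(col[l]-col[k])*(l-k))
    t=c(i[0]-1,i[0])+212; b=c(i[-1],i[-1]+1)+212
    # top edge = far top edge(z .078) ; lower edge could include side
    pt=ray(e,u,t,.078); pb=ray(e,u,b,.078); ys.append((pt[0],pt[1],pb[0],pb[1]))
ys=np.array(ys); print('far/near edge, width',(ys[:,0]-ys[:,2]).mean())
f=np.polyfit(ys[:,1],(ys[:,0]+ys[:,2])/2,1); print('bar slope deg',np.degrees(np.arctan(-f[0])),'x at blades',np.polyval(f,[-.029,-.069,-.109]))
row=s[221:226].mean(0)[250:320]; i=np.where(row>60)[0]; print('ends y', [ray(e,250+q,223.5,.078)[1] for q in (i[0]-.5,i[-1]+.5)])
# blade tops from original: depth points in z .055-.065, extents
C=cloud(a);Z=C[...,2]
for (u0,u1) in((265,274),(292,301)):
    P=C[212:236,u0:u1]; m=(P[...,2]>.05)&(P[...,2]<.07); Q=P[m]; print('blade',len(Q),Q.min(0).round(4),Q.max(0).round(4),((Q.min(0)+Q.max(0))/2).round(4))
print(a['pixels'][214:236,269].tolist()); print(a['pixels'][214:236,296].tolist())
cv2.imwrite('pics/bl.png',np.hstack([cv2.resize(x['pixels'][208:243,255:311],None,fx=7,fy=7,interpolation=cv2.INTER_NEAREST) for x in(a,e)]))
```

```text
far/near edge, width 0.017261696475589762
bar slope deg -2.3199164738331555 x at blades [0.51764029 0.51601979 0.5143993 ]
ends y [np.float64(-0.0069421775174494105), np.float64(-0.12887858113018225)]
blade 30 [ 0.5043 -0.0336  0.0532] [ 0.5339 -0.0276  0.066 ] [ 0.5191 -0.0306  0.0596]
blade 31 [ 0.5009 -0.1115  0.0533] [ 0.5302 -0.1052  0.0646] [ 0.5155 -0.1083  0.0589]
[[177, 172, 176], [244, 241, 243], [253, 252, 253], [253, 252, 252], [245, 237, 236], [222, 207, 202], [207, 197, 195], [201, 196, 195], [196, 192, 192], [192, 188, 188], [188, 183, 182], [184, 178, 177], [182, 176, 174], [177, 171, 169], [157, 150, 147], [133, 115, 108], [133, 100, 84], [177, 156, 152], [242, 236, 238], [253, 252, 252], [252, 251, 252], [232, 228, 231]]
[[123, 120, 122], [200, 194, 197], [246, 244, 246], [252, 251, 252], [250, 247, 248], [234, 225, 224], [216, 203, 199], [209, 201, 198], [207, 201, 200], [206, 202, 202], [206, 203, 203], [206, 202, 203], [209, 205, 205], [211, 207, 207], [204, 200, 200], [171, 165, 163], [135, 117, 110], [131, 98, 82], [165, 145, 139], [232, 226, 228], [252, 250, 251], [252, 251, 252]]
```

View pics/bl.png

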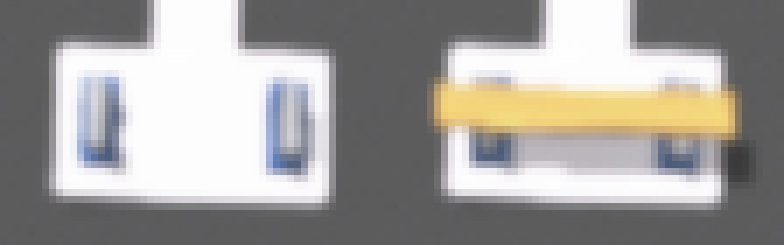

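In metric terms the bar is about 1.3 mm (x) and 1.5 mm (y) from the blades' centre, its yaw matches the stand's -2.3°, and it is seated on both rests. That is within measuring error, so I go on to the key.

```bash
python3 -m inch '[[[1.5,0.06,0,0,0,0,1],[2.5,0,0,0,0,0,1],[2.2,0,0,0,0,0,1],[1,0,0,0,0,0,1],[0.4,0,0,0,0,0,1]]]'
python3 -m inch '[[[0,0,0,0,0,0,1],[0,0,0,0,0,0,1]]]'
python3 togo.py 0.5247 -0.3540 0.073 -2.3
python3 - <<'E'
from h import *
d=snap('scene','f');cv2.imwrite('pics/f_crop.png',cv2.resize(d['pixels'][200:300,180:280],None,fx=5,fy=5))
E
```

```text
time_s: 11.78
position: [0.5248, -0.3513, 0.0845]
tcp_rot: [-0.51, -0.491, 0.51, -0.489]
force: [0.7, 0.5, 0.3]
grip_width: -0.0002
time_s: 11.95
position: [0.5258, -0.3533, 0.0872]
tcp_rot: [0.511, 0.489, -0.51, 0.49]
force: [0.4, -0.1, 1.0]
grip_width: 0.0002
t 11.95 pos [ 0.5258 -0.3533  0.0872] F [ 0.43 -0.09  1.  ] grip 0.0002
shift cm now-frame [ 1.42 -0.1   0.08]  target-frame [ 1.42 -0.1   0.08]
rotvec [-0.0023  0.0005 -0.0011] joints [ 0.03  0.48  0.64  1.7  -0.32  1.06  0.73]
```

View pics/f_crop.png

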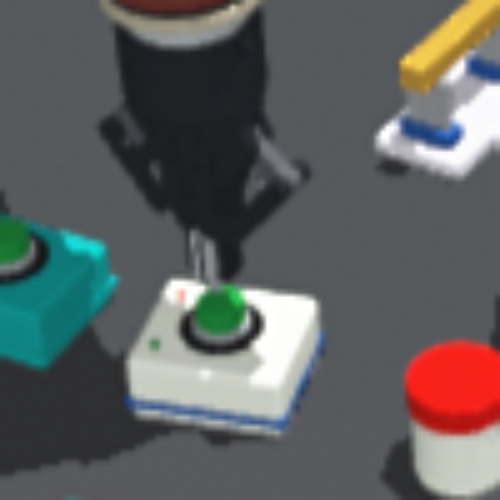

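The closed fingertips are centred over the white box's green key (key at crop 222,308). Pressing in small steps.

```bash
python3 -m inch '[[[0.6,0,0,0,0,0,1],[0.5,0,0,0,0,0,1],[0.2,0,0,0,0,0,1],[0.1,0,0,0,0,0,1],[0,0,0,0,0,0,1]]]'
python3 -m inch '[[[0.1,0,0,0,0,0,1],[0.1,0,0,0,0,0,1],[0.1,0,0,0,0,0,1],[0,0,0,0,0,0,1]]]'
```

```text
time_s: 12.42
position: [0.5251, -0.3532, 0.0719]
tcp_rot: [-0.511, -0.489, 0.511, -0.489]
force: [-0.9, 0.9, 1.2]
grip_width: -0.0
time_s: 12.75
position: [0.5251, -0.3533, 0.069]
tcp_rot: [0.511, 0.489, -0.511, 0.489]
force: [-0.2, 1.9, 1.5]
grip_width: 0.0001
```

```bash
python3 -m inch '[[[0.05,0,0,0,0,0,1],[0.05,0,0,0,0,0,1],[0,0,0,0,0,0,1]]]'; python3 -c "
from h import *
print(telemetry.state()['force'])"
```

```text
time_s: 13.0
position: [0.5252, -0.3533, 0.0682]
tcp_rot: [0.511, 0.489, -0.511, 0.489]
force: [-0.2, 2.4, 4.1]
grip_width: -0.0001
[-0.24367795  2.37883382  4.14660545]
```

```bash
python3 -m inch '[[[0.02,0,0,0,0,0,1],[0,0,0,0,0,0,1]]]'
```

```text
time_s: 13.17
position: [0.5251, -0.3534, 0.0682]
tcp_rot: [0.511, 0.489, -0.511, 0.489]
force: [-1.5, 2.0, 5.5]
grip_width: 0.0003
```

Firm stop at the first click (z 0.0682, 5.5 N). Holding for about a second.

```bash
python3 -m inch '[[[0,0,0,0,0,0,1],[0,0,0,0,0,0,1],[0,0,0,0,0,0,1],[0,0,0,0,0,0,1],[0,0,0,0,0,0,1]]]'
python3 -m inch '[[[0,0,0,0,0,0,1],[0,0,0,0,0,0,1],[0,0,0,0,0,0,1],[0,0,0,0,0,0,1],[0,0,0,0,0,0,1]]]'
```

```text
time_s: 13.58
position: [0.5252, -0.3533, 0.0682]
tcp_rot: [0.511, 0.489, -0.511, 0.489]
force: [-2.4, 1.3, 5.7]
grip_width: -0.0004
time_s: 14.0
position: [0.5252, -0.3533, 0.0682]
tcp_rot: [0.511, 0.489, -0.511, 0.489]
force: [-1.4, 1.9, 5.6]
grip_width: 0.0
```

```bash
python3 -m inch '[[[0,0,0,0,0,0,1],[0.15,0,0,0,0,0,1],[0.15,0,0,0,0,0,1],[0.15,0,0,0,0,0,1],[0.05,0,0,0,0,0,1]]]'
python3 -m inch '[[[0.05,0,0,0,0,0,1],[0,0,0,0,0,0,1]]]'
```

```text
time_s: 14.42
position: [0.5252, -0.3534, 0.0639]
tcp_rot: [0.511, 0.489, -0.51, 0.489]
force: [-5.3, 5.2, 17.6]
grip_width: 0.0001
time_s: 14.58
position: [0.5253, -0.3534, 0.0639]
tcp_rot: [0.511, 0.489, -0.51, 0.489]
force: [-5.7, 4.7, 17.7]
grip_width: -0.0003
```

Bottomed out: 4.3 mm further down, and a firm stop at 17.7 N, above the 12 N needed. Releasing and checking.

```bash
python3 -m inch '[[[-0.5,0,0,0,0,0,1],[-1,0,0,0,0,0,1],[-2,0,0,0,0,0,1],[-3,0,0,0,0,0,1],[-3,0,0,0,0,0,1]]]'
python3 -m inch '[[[-2,0,0,0,0,0,1],[0,0,0,0,0,0,1],[0,0,0,0,0,0,1]]]'
python3 - <<'E'
from barfit import *
s=telemetry.state(); print(s['force'],s['position'])
e=snap('scene','g');t=snap('top','g')
fit(t,[.5175,-.069,.069],87.7,(240,205,310,245),'top'); fit(e,[.5175,-.069,.069],87.7,(240,185,300,235),'scene')
C=cloud(e); h=cv2.cvtColor(e['pixels'],cv2.COLOR_BGR2HSV); m=(cv2.inRange(h,(40,100,60),(75,255,255))>0); m[:250]=0;m[290:]=0;m[:,:200]=0;m[:,250:]=0
print('key z top',np.percentile(C[m][:,2],[50,90]))
cv2.imwrite('pics/g_crop.png',cv2.resize(e['pixels'][130:310,180:400],None,fx=3,fy=3))
E
```

```text
time_s: 15.0
position: [0.5243, -0.3532, 0.1578]
tcp_rot: [-0.51, -0.49, 0.511, -0.489]
force: [1.4, -1.3, 0.4]
grip_width: -0.0002
time_s: 15.25
position: [0.5256, -0.3538, 0.1785]
tcp_rot: [0.511, 0.488, -0.51, 0.49]
force: [-0.3, 0.5, -1.0]
grip_width: -0.0003
[-0.25921705  0.51757075 -0.96680523] [ 0.5255754  -0.3538186   0.17853696]
top along mask -21.02 21.68 pred -21.19 21.16
top across mask -3.6399999999999997 2.98 pred -3.41 3.46
top px per m along 349.766917755223 c0 [282.4 223.1] n 200
scene along mask -14.950000000000001 16.2 pred -16.6 15.89
scene across mask -4.34 4.0200000000000005 pred -4.1 4.09
scene px per m along 224.3097074586768 c0 [271.3 206.7] n 226
key z top [0.06317948 0.06563845]
```

View pics/g_crop.png

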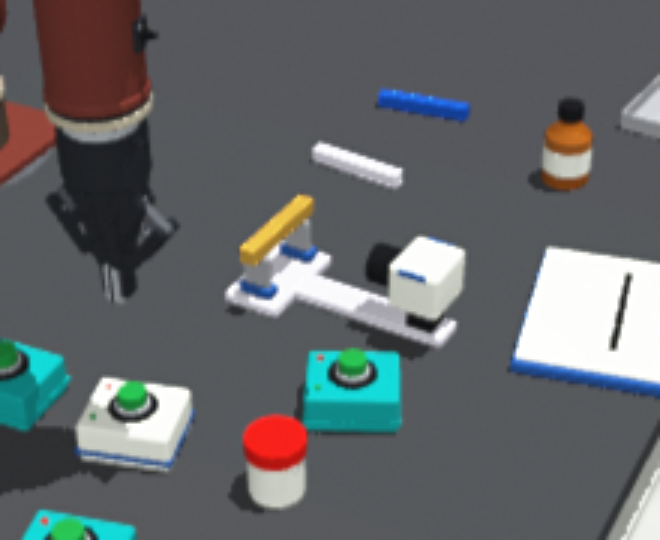

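The bar is still on the rests (crop 278,230), the key is back up (133,397), the robot is clear, and nothing else has moved.

```bash
python3 -c "
from station import robot
print(robot.close_job())"
```

```text
the job is handed in; nothing more can be done
None
```

I laid the brass bar across both rests and let go of it, then took the picture with the release box's green key, and handed the job in at about 15.4 s.

- **Bar:** I lowered it in sub-millimetre steps until it touched the rests, with about 4 N of contact, then let go. The top view puts it about 1.3 mm and 1.5 mm from the rests' centre, near the camera's 2 mm calibration limit. Its yaw matches the stand's at -2.3°. One comparison disagreed: the side view put the bar about 1 pixel (up to 4 mm) off along its length. About half of that also shows in that view's own reading of the rests, so I trusted the top view.
- **Key:** I held it at the first click for about 1.2 s at 5.5 to 5.7 N. I then pressed it 4.3 mm further to a firm stop at 17.7 N and released it. I did not read the key's joints directly; this comes from the tool's height and force.
- **Last checks:** the key had sprung back to about 63 mm, the bar had not moved, and the arm was clear. The other bars, the bottle, the jar and the turquoise boxes looked untouched.

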